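# Snap the cover on to a storage box standing on a scale

### The job

Close the open storage box that stands on the scale: put its clip-on cover (the larger of the two white covers) on it and press it straight down until the clip arms at both ends have snapped under the rim and the cover lies flat and fully home, then let go. Press gently, only as hard as the clips need, so that the scale's pan is never overloaded (25 N), and leave everything else on the table where it is.

Things in the scene. Friction and masses are not known exactly. Their poses are not given: they have to be found in the camera images.
- cover_grip (a point): centre of the arch handle's bar on the storage box's cover, the larger of the two white rectangular covers (0.25 kg, plate 156 x 117 x 6 mm). Bar 70 mm along the cover's long axis x, 16 mm wide (y), 12 mm tall (z up), on a post at each end. This point is 34 mm above the plate's underside, 28 mm above its upper face, over its middle. Either way round fits.
- cover_seat (a point): middle of the underside of the cover's plate, 34 mm below cover_grip; axes as the cover's. Lies on tub_rim when fully home. In the middle of each long side a guide tab, flared at its foot, hangs 26 mm below the plate (2.5 mm play beside the rim); the cover stands on these on the table. Set loosely on the box, hooks on the bead's slope, its plate is about 11 mm above the rim.
- cover_end_a (a point): point of the plate's underside 72 mm from its middle towards the +x end, over the box's end rim when fitted. The clips snap under the rim when the plate is 3 to 1.5 mm from home; resistance to pressing grows on the way to roughly 10 to 20 N (differs from case to case), then drops as they snap.
- cover_end_b (a point): the same point at the -x end
- clip_a (a joint): clip arm, 36 mm wide, hanging at the cover's +x end (82 mm from the middle, outside at 87) to 21 mm below the plate, with an inward hook and sloped lead-in (takes up 5 mm misplacement); it turns outward on a stiff spring. rad: 0 = hanging straight, up to 0.45 spread; about 0.2 as the hook passes the rim's bead, near 0 again once snapped under it
- clip_b (a joint): clip arm at the cover's -x end, likewise
- tub_rim (a point): middle of the mouth of the open grey storage box, level with its rim's top. x = its long axis, z up. Box 140 (x) x 96 (y) x 55 mm deep, 104 mm wide (y) over its long rims; along each short end an outward bead (out to x = +-76 mm, lower edge 9 mm below the rim's top) that the clips snap under. It is fixed on the pan of the scale and sinks with it.
- scale: white spring scale under the box, 175 (x) x 135 (y) mm, fixed to the table; origin at the middle of its underside; tub_rim is 121 mm above it at rest. The pan is soft: it sinks about 1 mm per N of push beyond the first few N, and comes up again after. It must never be pushed down more than 23 mm (overload, about 25 N of push); stop at 28 mm.
- small_cover_grip (a point): handle centre of the other, smaller white cover (plate 112 x 84 x 6 mm, handle bar 50 x 16 x 12 mm, stands on tabs, no clip arms): it does not fit this box; leave alone
- spray_bottle_mid (a point): white trigger spray bottle, 72 mm across, 211 mm tall, standing; point 90 mm up its axis; leave alone
- jug_mid (a point): white bottle with a screw cap, 80 mm across, 190 mm tall, standing; point 90 mm up its axis; leave alone
- jar_mid (a point): low glass jar with a metal lid, 68 mm across, 85 mm tall; point 40 mm up its axis; leave alone
- can_mid (a point): metal can, 66 mm across, 110 mm tall; point 55 mm up its axis; leave alone
- brush_mid (a point): hand brush 170 mm long lying on the table; point on it, 10 mm up; leave alone
- soap_mid (a point): bar of soap 85 x 55 x 28 mm lying on the table; point at its centre; leave alone
Not all that is in view belongs to the job. What is shaped like the part that bears cover_grip but yellow is not meant.

How it is judged (in metres and radians):
At the end, for the whole second after the job is handed in: The cover is on the box and released: both ends of its plate within 2.5 mm of the rim, centred within 5 mm and in line within 0.08 rad (either way round), both clip arms back in (under 0.1 rad) beneath the rim, and the scale's pan back up (z of each of cover_end_a, cover_end_b in the frame of tub_rim below 0.0025 m and horizontal distance between cover_seat and tub_rim below 0.005 m and angle between the x axis of cover_seat and the x axis of tub_rim, either way round below 0.08 rad and angle between cover_seat's own z axis and vertical below 0.1 rad and value of joint each of clip_a, clip_b below 0.1 rad and z of tub_rim in the frame of scale above 0.118 m); the robot touches nothing.
It fails at once if the scale was overloaded: its pan was pushed down more than 23 mm (about 25 N of push) (z of tub_rim in the frame of scale below 0.098 m).
It fails at once if the other cover or another thing on the table was moved more than 30 mm (distance of any of small_cover_grip, spray_bottle_mid, jug_mid, jar_mid, can_mid, brush_mid, soap_mid from where it was at the start of the episode above 0.03 m).
It also fails if it takes over 59 s, if anything falls off the work surface, if the arm or the gripper's body presses on something with over 40 N, if the wrist force passes 120 N, or if a joint passes its speed limit or range.

### The arm

A 6-joint arm with a two-finger parallel gripper is mounted at the origin on the work surface. World frame = base frame: x ahead of the robot, y to its left, z up, the work surface at z = 0. Lengths are in m, angles in degrees, forces in N, time in s.
With the tool pointing down it reaches from about 0.35 to 0.875 m from the base axis. Payload 4.2 kg.
Tool frame: the origin (TCP) lies on the centre line of the jaws, within the pads' length; the fingertips stand tip_reach ahead of it and the grasp point (between the pads) is the TCP (tip_reach is the distance from the TCP to the fingertips, in m); z points along the fingers, y is the line along which they close (so a half turn about z gives the same grasp; the last joint's range is limited). The gripper opens to 87 mm and grips with 3 to 60 N. Pads are 19 mm wide; open, the fingers measure 117 mm over their backs; the gripper's body (75 mm by 190 mm) begins 51 mm behind the grasp point.
Start: joints at [-56.631, 22.042, 0.453, 0, -68.411, -14.817], TCP at [0.199, -0.592, 0.207] pointing down, gripper open.
Joint ranges: [-179.83, 179.83], [-69.29, 118.12], [-61.27, 80.66], [-181.25, 117.63], [-171.15, -9.14], [-177.46, 177.46]. Speed limits (degrees/s): [159.86, 159.86, 180, 180, 180, 180].

### API

Orientations are given as a 3x3 rotation matrix whose columns are the frame's x, y, z axes.
In Python, from station import sense, capture, finish_job, tip_reach gives the robot as it stands.
- The arm moves only by the tool arm_command, never from a script. Its argument "deltas" is a list of rows, each a list of 7 numbers: the turn, a rotation vector about the tool's x, y, z in rad, then the shift along the tool's x, y, z in cm, then the closure, from -1 (fully open) to 1 (shut), so that 0 is half open. In form: [[rx, ry, rz, dx, dy, dz, hand], ...]. A call has 1 to 8 rows; each row is the pose to reach, as a shift and turn from the pose commanded when the call began, along the tool's axes at that moment; what a row does not reach only later rows make up. A row lasts 1/12 s, in which the tool goes at most 41.7 mm and 7.16 degrees, less where a joint would pass 70% of its speed; a pose out of reach is approached as far as the arm can. A call with a gripper value outside its range is refused whole. The fingers move at their own pace and stop on an object; the grip force is fixed at half the most. Time passes only in rows, so rows that repeat a pose let the fingers close. It gives the time, the measured TCP pose, the force, the opening and the grip force at its end, in the units of the state.
- sense(): the state, without advancing time (a new reading comes with each control period).
- capture(name): name is "scene" or "top"; returns a dict with "pixels" (400x640x3 uint8, blue, green, red), "fovy" (degrees; the focal length in pixels is half the picture's height over the tangent of half this angle, whatever the lens; pixels are square), "cx", "cy" (the principal point, pixels), "rvec" (rotation vector, rad) and "tvec" (3), from world to camera coordinates, as OpenCV has them. Camera axes: x right, y down, z forward; pixel columns grow to the right and rows downward; lengths in m; the calibration is good to about 2 mm. A picture is of the moment at which its call begins. There is no depth.
- finish_job(): hands the job in; it is judged then, once.
The state is a dict: "time_s": time; "joints": joint angles; "joint_velocities": joint speeds; "effort": joint torques, N m; "tcp_pos": TCP position; "ee_rot": TCP orientation; "wrist_force": force on the tool from outside, world axes, zero at the start; "moment": the same for the moment, N m; "gripper_width": opening from 0.0 (shut) to 1.0 (fully open); "gripper_force": force on a finger pad.
Only numpy, scipy, OpenCV 4.12 (cv2) and the standard library are available. Lean on these libraries where they do the work, as an engineer would, in place of code of your own. Each camera call takes 0.05 s, during which the arm holds its last target. There are 200 camera calls.

## Working session

There is one attempt and no reset: what is moved stays moved. The work goes in short steps, Python scripts to look and compute and a tool call to move; the robot and the scene stay as the last step left them, time stands still between calls to the robot, and variables do not carry over. Pictures are saved under pics/ and viewed, at most 10 in all, crops included, and the job is handed in when it is done.

Besides the shell and the picture viewer there is one more tool, called after "Call:" by a JSON object that holds its "name" and its "arguments", one argument or row to a line. arm_command: Moves the arm, as the interface text tells. Its arguments: {"type":"object","properties":{"deltas":{"type":"array"}},"required":["deltas"]}

```bash
ls; mkdir -p pics; cat > h.py <<'E'
import numpy as np, cv2
from station import sense, capture, finish_job, tip_reach
def cam(c):
    f=200/np.tan(np.radians(c['fovy'])/2)
    K=np.array([[f,0,c['cx']],[0,f,c['cy']],[0,0,1.]]); R=cv2.Rodrigues(np.array(c['rvec'],float))[0]
    return K,R,np.array(c['tvec'],float).ravel()
def ray(c,uv,z):
    K,R,t=cam(c); uv=np.atleast_2d(uv).astype(float)
    d=(np.linalg.inv(K)@np.c_[uv,np.ones(len(uv))].T).T@R; o=-R.T@t
    return o+d*((z-o[2])/d[:,2])[:,None]
def proj(c,P):
    K,R,t=cam(c); p=(K@(R@np.atleast_2d(P).T+t[:,None])).T; return p[:,:2]/p[:,2:]
E
python3 - <<'E'
from h import *
print(tip_reach if not callable(tip_reach) else tip_reach())
s=sense(); print(s)
for n in('scene','top'):
    c=capture(n); K,R,t=cam(c); print(n,c['fovy'],c['cx'],c['cy'],-R.T@t,R[2]); cv2.imwrite(f'pics/{n}0.png',c['pixels'])
E
```

```text
pics
0.019
{'time_s': 0.0, 'joints': array([-5.66303951e+01,  2.20895075e+01,  3.77836674e-01, -3.11730470e-02,
       -6.84138707e+01, -1.48172854e+01]), 'joint_velocities': array([ 0.02435265,  0.08308542,  0.01369564,  0.09603566,  0.04198702,
       -0.05564702]), 'effort': array([-5.12865736e-04, -3.90663350e+01,  1.87403566e+01,  4.21966106e+00,
        1.08874094e-02, -1.65031174e-04]), 'tcp_pos': array([ 0.19866842, -0.59187424,  0.20635397]), 'ee_rot': array([[-9.48097329e-01, -3.17979310e-01, -7.82657072e-04],
       [-3.17980265e-01,  9.48094988e-01,  2.10811362e-03],
       [ 7.16967349e-05,  2.24756640e-03, -9.99997472e-01]]), 'wrist_force': array([-0.45219983, -0.21489441, -0.32035775]), 'moment': array([-0.0072272 ,  0.00988641, -0.01663863]), 'gripper_force': 0.0, 'gripper_width': 0.9995996096357399}
scene 54.64832269142811 313.2872586526339 201.04862186244225 [1.45595769 0.0354157  0.82488936] [-0.80655723 -0.02022032 -0.5908101 ]
top 46.08561798371655 315.6063105233943 194.39738579762238 [0.18145532 0.00413014 1.54887114] [ 0.20123357 -0.00800456 -0.97951058]
```

View pics/scene0.png

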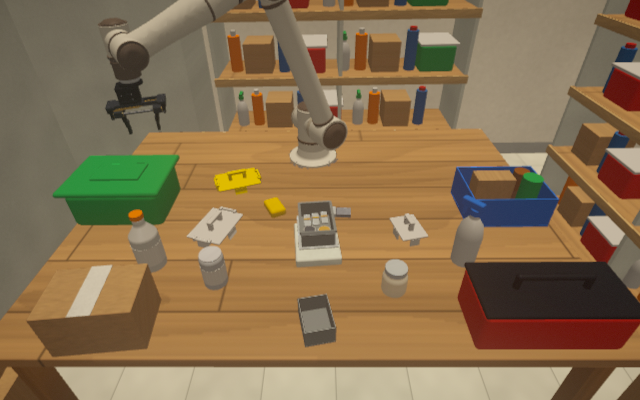

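View pics/top0.png

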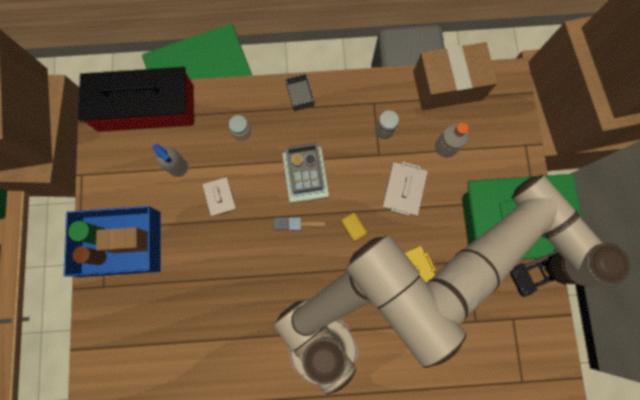

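Candidates for the cover are the white one at scene (215,227) / top (405,188), which is larger and has end arms. The white one at scene (408,229) / top (219,196) is smaller, and the yellow one at top (421,265) is a decoy. I take the first and will confirm it in an enlarged crop.

```bash
python3 - <<'E'
from h import *
T=cv2.imread('pics/top0.png');S=cv2.imread('pics/scene0.png')
def cr(I,x,y,w,h,k): return cv2.resize(I[y:y+h,x:x+w],None,fx=k,fy=k,interpolation=cv2.INTER_CUBIC)
a=np.hstack([cr(T,375,155,65,65,6),cr(T,275,140,65,65,6)]); b=np.hstack([cr(S,180,195,78,42,5)[:, :390],cr(S,285,195,78,42,5)[:, :390]])
b=np.hstack([cr(S,182,198,65,50,6)[:,:390],cr(S,285,190,65,50,6)])[:205*2]
I=np.vstack([a,b])[:600]; I=cv2.resize(I,(780,I.shape[0])) ; cv2.imwrite('pics/crop0.png',cv2.resize(np.vstack([a,b]),None,fx=.85,fy=.85)); print(I.shape)
c=capture('top'); hsv=cv2.cvtColor(c['pixels'],cv2.COLOR_BGR2HSV)
m=((hsv[...,1]<75)&(hsv[...,2]>125)).astype(np.uint8)
for nm,(x,y,w,h) in dict(cover=(375,155,60,65),small=(195,170,50,50),scale=(275,135,60,70)).items():
    mm=np.zeros_like(m); mm[y:y+h,x:x+w]=m[y:y+h,x:x+w]
    cs=max(cv2.findContours(mm,cv2.RETR_EXTERNAL,cv2.CHAIN_APPROX_NONE)[0],key=cv2.contourArea)
    z=.032 if nm!='scale' else .05
    P=ray(c,cs[:,0],z)[:,:2]; r=cv2.minAreaRect((P*1000).astype(np.float32)); print(nm,cv2.minAreaRect(cs),r)
E
```

```text
(600, 780, 3)
cover ((404.61767578125, 187.9705810546875), (36.33584976196289, 50.87018585205078), 12.52880859375) ((494.98468017578125, -302.90826416015625), (118.67015075683594, 172.5545196533203), 71.36264038085938)
small ((218.7676544189453, 196.12863159179688), (33.49614334106445, 26.152759552001953), 75.0685806274414) ((510.0100402832031, 310.5880432128906), (112.57129669189453, 85.33010864257812), 13.261287689208984)
scale ((304.9679870605469, 174.302490234375), (51.70298767089844, 40.444644927978516), 80.78897094726562) ((560.41650390625, 21.841854095458984), (175.7487335205078, 132.12368774414062), 4.799737930297852)
```

View pics/crop0.png

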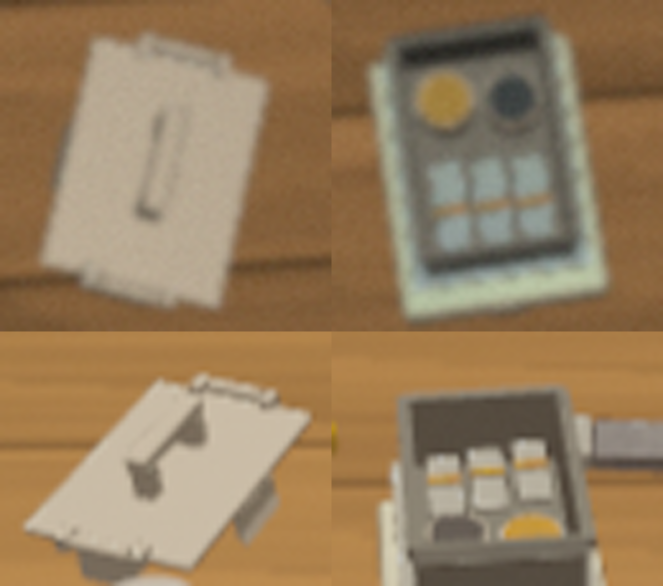

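The crop confirms it: the cover at top (405,188) measures 172 x 118 mm with clip arms at both ends, against 112 x 85 mm for the other. The box is open on the scale, centred near top (304,168). Next I measure the rim and bar.

```bash
python3 - <<'E'
from h import *
c=capture('top');s=capture('scene')
qt=np.array([[286.1,147.5],[317.5,144.3],[323.3,188],[293.3,192.5]]);qs=np.array([[298.4,203],[331.2,201.1],[335.7,231.9],[298.8,233.8]])
for n,C,q in(('top',c,qt),('scene',s,qs)):
    P=ray(C,q,.121)[:,:2]; print(n,'rim',P.round(4).tolist(),P.mean(0).round(4),[np.linalg.norm(P[i]-P[i-1]).round(4) for i in range(4)])
# grey (box) mask convex hull
def rect(C,m,roi,z,nm):
    x,y,w,h=roi; mm=np.zeros(m.shape,np.uint8); mm[y:y+h,x:x+w]=m[y:y+h,x:x+w]; 
    k=max(cv2.findContours(mm,cv2.RETR_EXTERNAL,cv2.CHAIN_APPROX_NONE)[0],key=cv2.contourArea)
    P=ray(C,k[:,0],z)[:,:2]; print(nm,cv2.boundingRect(k),cv2.minAreaRect((P*1000).astype(np.float32))); return mm
for nm,C,roi,z in(('top',c,(275,138,60,62),.121),('scene',s,(290,195,55,70),.121)):
    h=cv2.cvtColor(C['pixels'],cv2.COLOR_BGR2HSV); m=(h[...,1]<90)&(h[...,2]<140)
    rect(C,m.astype(np.uint8),roi,z,nm+' box')
    x,y,w,hh=roi
    for r in C['pixels'].max(2)[y:y+hh:5,x:x+w:2]: print(*r)
h=cv2.cvtColor(s['pixels'],cv2.COLOR_BGR2HSV); m=((h[...,1]<75)&(h[...,2]>135)).astype(np.uint8)
rect(s,m,(180,200,65,50),.032,'scene cover')
E
```

```text
top rim [[0.6325, 0.0753], [0.6361, -0.0246], [0.4934, -0.0328], [0.4856, 0.0611]] [0.5619 0.0198] [np.float64(0.1476), np.float64(0.1), np.float64(0.143), np.float64(0.0942)]
scene rim [[0.5046, -0.0341], [0.496, 0.0664], [0.6405, 0.0752], [0.6476, -0.0269]] [0.5722 0.0201] [np.float64(0.1432), np.float64(0.1009), np.float64(0.1448), np.float64(0.1023)]
top box (283, 143, 41, 52) ((560.5108642578125, 24.361404418945312), (155.91937255859375, 112.3252182006836), 5.114938259124756)
128 127 132 127 126 128 126 128 129 125 128 122 125 127 122 123 125 122 124 126 125 125 126 126 123 123 124 127 125 126
130 130 130 132 131 127 131 132 132 130 129 129 130 128 121 124 120 114 107 103 102 119 129 132 134 133 132 135 133 134
129 126 133 134 132 123 104 90 86 71 69 62 59 49 45 42 39 46 44 41 70 116 157 146 134 133 131 131 131 128
120 120 118 126 152 147 109 81 84 94 112 119 116 112 110 113 114 112 111 116 101 106 151 157 119 120 119 119 120 119
121 124 123 117 155 156 120 107 139 163 159 160 162 156 130 107 74 66 64 68 107 100 128 170 124 98 97 99 98 102
125 129 136 139 141 170 144 109 107 128
[... 1966 characters left out ...]
6 86 85 99 193 170 177 177 177
178 178 180 205 189 175 87 85 85 84 85 87 85 84 85 86 85 85 85 85 84 86 100 183 194 180 180 180
175 175 173 201 183 182 86 86 85 85 85 85 88 97 112 113 118 130 147 147 154 154 164 183 194 179 178 179
181 181 177 196 207 189 196 208 208 207 206 206 205 206 206 207 206 206 208 208 208 208 210 209 207 190 179 179
189 189 185 196 210 210 209 209 208 208 206 207 208 207 209 209 208 208 208 208 210 209 209 209 209 204 191 191
147 146 146 177 200 196 194 191 189 185 183 180 173 168 163 158 156 153 149 145 143 140 139 137 136 136 150 156
scene cover (187, 207, 56, 38) ((493.6151123046875, -302.7956848144531), (119.67430877685547, 176.18841552734375), 71.23420715332031)
```

```bash
python3 - <<'E'
from h import *
T=cv2.imread('pics/top0.png');S=cv2.imread('pics/scene0.png')
def cr(I,x,y,w,h,k):
    J=cv2.resize(I[y:y+h,x:x+w],None,fx=k,fy=k,interpolation=cv2.INTER_CUBIC)
    for i in range(0,w,5):
        cv2.line(J,(int((i+.5)*k),0),(int((i+.5)*k),h*k),(0,255,255) if (x+i)%10==0 else (90,160,90),1)
    for i in range(0,h,5): cv2.line(J,(0,int((i+.5)*k)),(w*k,int((i+.5)*k)),(0,255,255) if (y+i)%10==0 else (90,160,90),1)
    return J
a=cr(T,280,140,50,58,8);b=cr(S,295,195,48,58,8)
cv2.imwrite('pics/crop1.png',np.hstack([a,b]))
E
```

```text
(no output)
```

View pics/crop1.png

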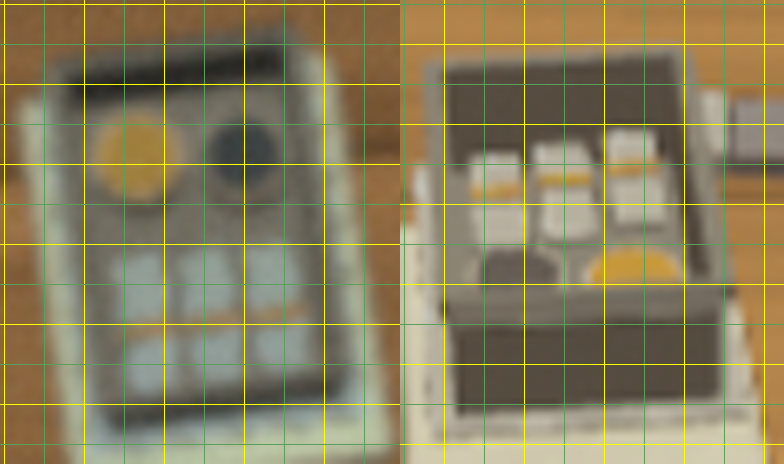

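Left is the top view, with rim high-x edge at (285.7,147.6)-(315.7,142.2) and low-x bead edge at (292,190)-(321.4,185.7). Right is the scene view, with far rim at (297.6,202.3)-(331,200.5) and near bead's lower edge at (301.4,235.1)-(334.5,233.9).

```bash
python3 - <<'E'
from h import *
c=capture('top');s=capture('scene')
for n,C,q in(('top',c,[[285.7,147.6,.121],[315.7,142.2,.121],[292,190.1,.112],[321.4,185.7,.112]]),('scene',s,[[297.6,202.25,.121],[331,200.5,.121],[301.4,235.1,.112],[334.5,233.9,.112]])):
    P=np.array([ray(C,a[:2],a[2])[0,:2] for a in q]); u=np.array([np.cos(.087),np.sin(.087)]); print(n,P.round(4).tolist(),((P-[.565,.02])@u).round(4),((P-[.565,.02])@[-u[1],u[0]]).round(4))
# side walls of scale in scene and top for yaw/centre: rim outer sides, saturation-insensitive gradient skipped
print('yaw',sense()['joints'][[0,5]])
E
```

```text
top [[0.6323, 0.0766], [0.6435, -0.0194], [0.4955, 0.0651], [0.5031, -0.0276]] [ 0.072   0.0747 -0.0654 -0.0658] [ 0.0506 -0.046   0.051  -0.0421]
scene [[0.5007, -0.0368], [0.4929, 0.0659], [0.6428, -0.0202], [0.6385, 0.0721]] [-0.069  -0.0679  0.074   0.0778] [-0.051   0.052  -0.0468  0.0455]
yaw [-56.63086127 -14.81578421]
```

```bash
cat >> h.py <<'E'
from scipy.spatial.transform import Rotation as Ro
def plan(pos,yaw):  # yaw (deg) of tool x line, tool z straight down; half turn chosen nearest
    s=sense(); R=s['ee_rot']; best=None
    for k in(0,180):
        a=np.radians(yaw+k); T=np.array([[np.cos(a),np.sin(a),0],[np.sin(a),-np.cos(a),0],[0,0,-1]])
        rv=Ro.from_matrix(R.T@T).as_rotvec()
        if best is None or np.linalg.norm(rv)<np.linalg.norm(best): best=rv
    print('t',s['time_s'],'tcp',s['tcp_pos'].round(4),'rv',best.round(3),'shift cm',(R.T@(np.array(pos)-s['tcp_pos'])*100).round(2),'F',s['wrist_force'].round(1),'w',round(s['gripper_width'],3))
E
python3 - <<'E'
from h import *
plan([.494,-.303,.24],-18.7)
plan([.494,-.303,.12],-18.7)
c=capture('top'); print(ray(c,[[453,140],[388,122]],.1))
E
```

```text
t 0.35 tcp [ 0.1988 -0.5924  0.2072] rv [ 0.   -0.    0.65] shift cm [-37.19  18.04  -3.27] F [-0.1 -0.8  0.3] w 1.003
t 0.35 tcp [ 0.1988 -0.5924  0.2072] rv [ 0.   -0.    0.65] shift cm [-37.19  18.04   8.73] F [-0.1 -0.8  0.3] w 1.003
[[ 0.62667953 -0.46079451  0.1       ]
 [ 0.70214212 -0.25846401  0.1       ]]
```

Call:
{"name": "arm_command", "arguments": {
  "deltas": [
    [0, 0, 0.1, -3, 1.5, -4, 0],
    [0, 0, 0.65, -37.2, 18.0, -4, 0],
    [0, 0, 0.65, -37.2, 18.0, -4, 0],
    [0, 0, 0.65, -37.2, 18.0, -4, 0],
    [0, 0, 0.65, -37.2, 18.0, -4, 0],
    [0, 0, 0.65, -37.2, 18.0, -4, 0],
    [0, 0, 0.65, -37.2, 18.0, -4, 0],
    [0, 0, 0.65, -37.2, 18.0, -4, 0]
  ]
}}

```text
time_s: 1.07
tcp_pos: [0.4186, -0.3771, 0.2456]
ee_rot: [[-0.947, 0.321, 0.001], [0.321, 0.947, -0.0], [-0.001, -0.0, -1.0]]
wrist_force: [1.1, -0.7, -1.8]
gripper_width: 0.531
gripper_force: 0.0
```

```bash
python3 -c "
from h import *
plan([.494,-.303,.12],-18.7)"
```

```text
t 1.0667 tcp [ 0.4186 -0.3771  0.2456] rv [-0.     0.001 -0.   ] shift cm [-4.76  9.44 12.56] F [ 1.1 -0.7 -1.8] w 0.531
```

Call:
{"name": "arm_command", "arguments": {
  "deltas": [
    [0, 0, 0, -4.6, 9.2, 3, 0],
    [0, 0, 0, -4.6, 9.2, 12, 0],
    [0, 0, 0, -4.6, 9.2, 12, 0],
    [0, 0, 0, -4.6, 9.2, 12, 0],
    [0, 0, 0, -4.6, 9.2, 12, 0],
    [0, 0, 0, -4.6, 9.2, 12, 0],
    [0, 0, 0, -4.6, 9.2, 12, 0]
  ]
}}

```text
time_s: 1.65
tcp_pos: [0.4913, -0.3071, 0.1265]
ee_rot: [[-0.947, 0.32, 0.001], [0.32, 0.947, -0.001], [-0.002, -0.001, -1.0]]
wrist_force: [-0.8, -0.1, 0.8]
gripper_width: 0.501
gripper_force: 0.0
```

```bash
python3 -c "
from h import *
plan([.494,-.303,.060],-18.7)
c=capture('scene'); t=capture('top')
I=np.hstack([cv2.resize(c['pixels'][150:270,150:280],None,fx=3,fy=3),cv2.resize(t['pixels'][130:250,350:480],None,fx=3,fy=3)]); cv2.imwrite('pics/a.png',I)"
```

```text
t 1.65 tcp [ 0.4913 -0.3071  0.1265] rv [-0.001  0.002  0.001] shift cm [-0.12  0.48  6.65] F [-0.8 -0.1  0.8] w 0.501
```

View pics/a.png

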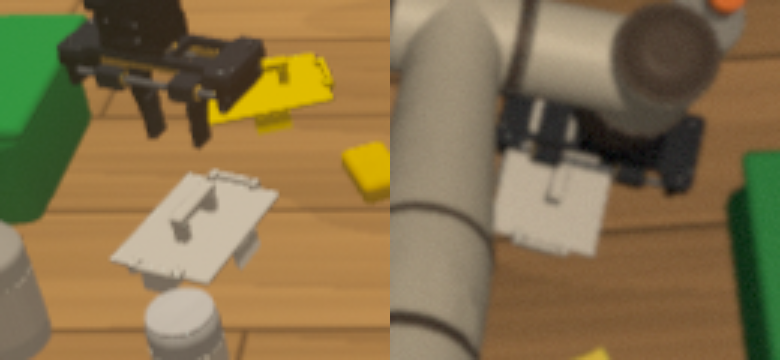

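The gripper hangs over the cover in line with the handle bar, with the jaws (scene crop 150-210,140) straddling it. I go down.

Call:
{"name": "arm_command", "arguments": {
  "deltas": [
    [0, 0, 0, 0, 0.3, 2, 0],
    [0, 0, 0, 0, 0.3, 4, 0],
    [0, 0, 0, 0, 0.3, 5, 0],
    [0, 0, 0, 0, 0.3, 5, 0],
    [0, 0, 0, 0, 0.3, 5, 0],
    [0, 0, 0, 0, 0.3, 5, 0]
  ]
}}

```text
time_s: 2.25
tcp_pos: [0.4924, -0.3043, 0.0768]
ee_rot: [[-0.947, 0.321, 0.003], [0.321, 0.947, -0.001], [-0.003, -0.0, -1.0]]
wrist_force: [0.2, 0.6, -0.3]
gripper_width: 0.499
gripper_force: 0.0
```

```bash
python3 -c "
from h import *
plan([.494,-.303,.060],-18.7)"
```

```text
t 2.25 tcp [ 0.4924 -0.3043  0.0768] rv [-0.     0.003  0.   ] shift cm [-0.1   0.17  1.68] F [ 0.2  0.6 -0.3] w 0.499
```

Call:
{"name": "arm_command", "arguments": {
  "deltas": [
    [0, 0, 0, -0.1, 0.15, 0.8, 0],
    [0, 0, 0, -0.1, 0.15, 1.6, 0],
    [0, 0, 0, -0.1, 0.15, 1.6, 0],
    [0, 0, 0, -0.1, 0.15, 1.6, 1],
    [0, 0, 0, -0.1, 0.15, 1.6, 1],
    [0, 0, 0, -0.1, 0.15, 1.6, 1],
    [0, 0, 0, -0.1, 0.15, 1.6, 1],
    [0, 0, 0, -0.1, 0.15, 1.6, 1]
  ]
}}

```text
time_s: 2.92
tcp_pos: [0.4931, -0.3024, 0.0595]
ee_rot: [[-0.947, 0.32, 0.0], [0.32, 0.947, -0.0], [-0.0, 0.0, -1.0]]
wrist_force: [0.1, -1.0, -0.1]
gripper_width: 0.206
gripper_force: 0.0
```

Call:
{"name": "arm_command", "arguments": {
  "deltas": [
    [0, 0, 0, 0, 0, 0, 1],
    [0, 0, 0, 0, 0, 0, 1],
    [0, 0, 0, 0, 0, -0.5, 1],
    [0, 0, 0, 0, 0, -2, 1],
    [0, 0, 0, 0, 0, -4, 1],
    [0, 0, 0, 0, 0, -6, 1],
    [0, 0, 0, 0, 0, -6, 1],
    [0, 0, 0, 0, 0, -6, 1]
  ]
}}

```text
time_s: 3.58
tcp_pos: [0.4938, -0.3026, 0.1209]
ee_rot: [[-0.947, 0.32, 0.003], [0.32, 0.947, -0.001], [-0.003, 0.0, -1.0]]
wrist_force: [-0.8, 0.7, -0.8]
gripper_width: 0.008
gripper_force: 0.0
```

```bash
python3 -c "
from h import *
plan([.567,.021,.26],5)"
```

```text
t 3.5833 tcp [ 0.4938 -0.3026  0.1209] rv [-0.001  0.003 -0.413] shift cm [  3.39  33.   -13.92] F [-0.8  0.7 -0.8] w 0.008
```

```bash
python3 -c "
from h import *
c=capture('scene'); t=capture('top')
I=np.hstack([cv2.resize(c['pixels'][150:270,150:280],None,fx=3,fy=3),cv2.resize(t['pixels'][130:250,350:480],None,fx=3,fy=3)]); cv2.imwrite('pics/b.png',I)
m=lambda c:cv2.inRange(cv2.cvtColor(c['pixels'],cv2.COLOR_BGR2HSV),(0,0,135),(180,75,255))
mm=m(c)*0; mm[195:250,175:245]=m(c)[195:250,175:245]
k=max(cv2.findContours(mm,0,1)[0],key=cv2.contourArea); P=ray(c,k[:,0],.032)[:,:2]; print(cv2.boundingRect(k),cv2.minAreaRect((P*1000).astype(np.float32)))"
```

```text
(187, 207, 56, 38) ((493.7135314941406, -302.5060119628906), (120.28619384765625, 176.18841552734375), 71.23420715332031)
```

View pics/b.png

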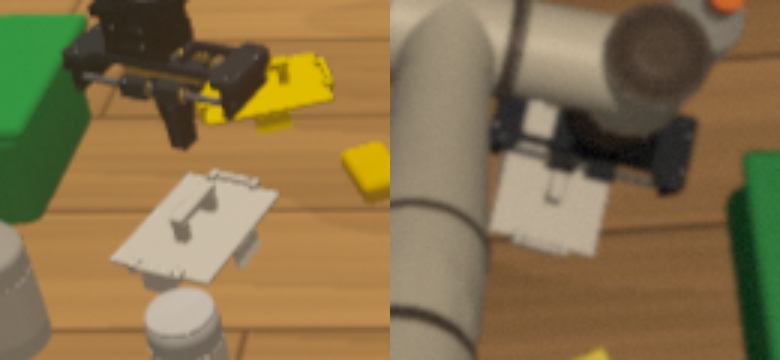

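```bash
python3 -c "
from h import *
c=capture('scene'); t=capture('top'); s=sense();p=s['tcp_pos'];tip=p+s['ee_rot'][:,2]*.019
print(p,s['gripper_width'],proj(c,[p,tip]),proj(t,[p,tip]))
u=np.array([np.cos(np.radians(-18.7)),np.sin(np.radians(-18.7)),0]);b=np.array([.494,-.303,.060])
e=[b,b+.035*u,b-.035*u,b+[0,0,.006]]
q=(proj(c,e)-[150,150])*3;print('bar predicted in crop',q.round(0).tolist(),'tip crop',((proj(c,tip)-[150,150])*3).round(0)); print('top',((proj(t,e)-[350,130])*3+[390,0]).round(0).tolist())"
```

```text
[ 0.49224291 -0.30207042  0.11826977] 0.005551574039583144 [[212.37700273 201.97914864]
 [213.42713181 206.85510802]] [[409.45657974 182.69027349]
 [408.3119899  184.0593794 ]]
bar predicted in crop [[195.0, 201.0], [178.0, 221.0], [212.0, 182.0], [194.0, 197.0]] tip crop [[190. 171.]]
top [[559.0, 169.0], [566.0, 138.0], [552.0, 199.0], [560.0, 167.0]]
```

The cover did not move. The fingertip shows at crop (182,147), but the pose predicts (190,171), so the tips look about 25 mm higher than I assumed. I measure this numerically.

```bash
python3 -c "
from h import *
c=capture('scene'); t=capture('top'); s=sense();p=s['tcp_pos'];print(p)
V=c['pixels'].max(2); d=(V<70).astype(np.uint8)
for r in range(176,210,2): w=np.where(d[r,195:235])[0]; print(r,(w.min()+195,w.max()+195,len(w)) if len(w) else None)
for dz in(.019,-.001,-.021,-.051): print(dz,proj(c,p-[0,0,dz]).round(1),proj(t,p-[0,0,dz]).round(1))
print(V[185:210:2,200:224])
print(t['pixels'].max(2)[172:196:2,396:420])"
```

```text
[ 0.49243007 -0.30216511  0.11830919]
176 (np.int64(195), np.int64(234), 11)
178 (np.int64(195), np.int64(234), 19)
180 (np.int64(195), np.int64(234), 26)
182 (np.int64(195), np.int64(233), 22)
184 (np.int64(203), np.int64(231), 17)
186 (np.int64(204), np.int64(229), 16)
188 (np.int64(204), np.int64(227), 13)
190 (np.int64(205), np.int64(213), 9)
192 (np.int64(206), np.int64(214), 9)
194 (np.int64(207), np.int64(214), 8)
196 (np.int64(207), np.int64(214), 8)
198 (np.int64(208), np.int64(213), 6)
200 None
202 None
204 None
206 None
208 None
0.019 [[213.4 206.9]] [[408.3 184. ]]
-0.001 [[212.3 201.7]] [[409.5 182.6]]
-0.021 [[211.2 196.5]] [[410.8 181.1]]
-0.051 [[209.4 188.4]] [[412.7 178.8]]
[[164 160 128  55  55  56  58  60  59  57  61  67  57  55  67 123 170 143
  118 151 175 150 120  98]
 [164 163 156 110  53  52  57  58  56  53  54  55  54  55  69 115 142 138
  167 216 223 223 223 215]
 [141 141 141 133  86  54  54  56  57  56  55  53  55  55  66 108 142 142
  176 222 223 223 223 222]
 [170 170 168 166 156  79  54  56  58  56  56  56  57  56  72 126 166 160
  159 167 172 161 154 
[... 1427 characters left out ...]
28 118 110 106 107 100  75  49  45  43  41  41  41  38  37  41  26
   32  34  23  17  17  18]
 [185 181 176 173 156 122  89  63  43  39  46  40  34  41  45  52  68  72
   78  79  60  44  38  38]
 [185 186 184 185 177 153 132 111  93  83  72  63  54  50  58  89 113 116
   97  75  54  46  42  42]
 [187 185 185 187 187 184 181 166 159 164 163 160 154 138 142 160 171 162
  126  83  57  47  43  43]
 [188 187 186 186 188 184 176 166 170 182 182 179 172 176 182 183 185 180
  169 161 149 137 124 110]
 [188 185 189 187 187 181 168 158 175 180 184 179 172 178 185 186 185 186
  184 185 185 186 181 180]
 [187 186 185 182 182 165 143 157 173 183 180 175 179 181 184 184 185 187
  186 184 184 182 182 185]]
```

The visible fingertips stand about 10 mm above the reported TCP point, some 29 mm higher than tip_reach implies. That explains the miss, so I open, go lower in steps while watching the force, and re-grip.

Call:
{"name": "arm_command", "arguments": {
  "deltas": [
    [0, 0, 0, 0, 0, 0, 0],
    [0, 0, 0, 0, 0, 0, 0],
    [0, 0, 0, 0, 0, 0, 0],
    [0, 0, 0, 0, 0, 0, 0],
    [0, 0, 0, 0, 0, 2, 0],
    [0, 0, 0, 0, 0, 4, 0],
    [0, 0, 0, 0, 0, 6, 0],
    [0, 0, 0, 0, 0, 6, 0]
  ]
}}

```text
time_s: 4.55
tcp_pos: [0.4901, -0.3012, 0.0554]
ee_rot: [[-0.947, 0.322, -0.007], [0.321, 0.947, 0.003], [0.008, 0.001, -1.0]]
wrist_force: [-1.0, 0.7, -0.3]
gripper_width: 0.473
gripper_force: 0.0
```

Call:
{"name": "arm_command", "arguments": {
  "deltas": [
    [0, 0, 0, 0, 0, 0.6, 0],
    [0, 0, 0, 0, 0, 1.2, 0],
    [0, 0, 0, 0, 0, 1.2, 0],
    [0, 0, 0, 0, 0, 1.2, 0]
  ]
}}

```text
time_s: 4.88
tcp_pos: [0.4933, -0.3025, 0.0478]
ee_rot: [[-0.947, 0.32, 0.001], [0.32, 0.947, -0.0], [-0.001, -0.0, -1.0]]
wrist_force: [0.1, -0.4, 0.2]
gripper_width: 0.495
gripper_force: 0.0
```

```bash
python3 -c "
from h import *
plan([.494,-.303,.037],-18.7)
c=capture('scene'); cv2.imwrite('pics/c.png',cv2.resize(c['pixels'][165:255,170:260],None,fx=6,fy=6,interpolation=cv2.INTER_CUBIC))"
```

```text
t 4.8833 tcp [ 0.4933 -0.3025  0.0478] rv [-0.     0.001  0.   ] shift cm [-0.08 -0.02  1.08] F [ 0.1 -0.4  0.2] w 0.495
```

View pics/c.png

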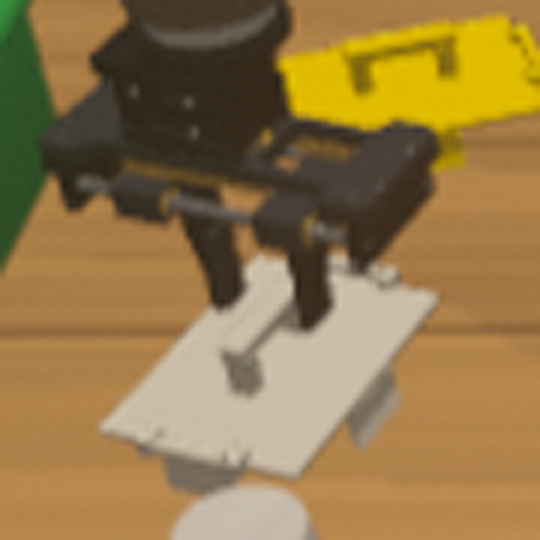

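The jaws straddle the bar, with tips at crop (225,305) and (312,325) and bar middle about (265,315). They are still at bar height and centred along it. I go 11 mm lower and close.

Call:
{"name": "arm_command", "arguments": {
  "deltas": [
    [0, 0, 0, 0, 0, 0.6, 0],
    [0, 0, 0, 0, 0, 1.1, 0],
    [0, 0, 0, 0, 0, 1.1, 0],
    [0, 0, 0, 0, 0, 1.1, 1],
    [0, 0, 0, 0, 0, 1.1, 1],
    [0, 0, 0, 0, 0, 1.1, 1],
    [0, 0, 0, 0, 0, 1.1, 1],
    [0, 0, 0, 0, 0, 1.1, 1]
  ]
}}

```text
time_s: 5.6
tcp_pos: [0.493, -0.3026, 0.0364]
ee_rot: [[-0.947, 0.32, 0.0], [0.32, 0.947, -0.0], [-0.0, -0.0, -1.0]]
wrist_force: [-0.6, -2.1, -0.7]
gripper_width: 0.206
gripper_force: 0.9
```

Call:
{"name": "arm_command", "arguments": {
  "deltas": [
    [0, 0, 0, 0, 0, 0, 1],
    [0, 0, 0, 0, 0, 0, 1],
    [0, 0, 0, 0, 0, 0, 1],
    [0, 0, 0, 0, 0, 0, 1],
    [0, 0, 0, 0, 0, 0, 1]
  ]
}}

```text
time_s: 6.02
tcp_pos: [0.493, -0.3025, 0.0364]
ee_rot: [[-0.947, 0.32, 0.0], [0.32, 0.947, -0.0], [-0.0, -0.0, -1.0]]
wrist_force: [-1.0, -1.0, 1.0]
gripper_width: 0.182
gripper_force: 30.0
```

Call:
{"name": "arm_command", "arguments": {
  "deltas": [
    [0, 0, 0, 0, 0, -1, 1],
    [0, 0, 0, 0, 0, -3, 1],
    [0, 0, 0, 0, 0, -6, 1],
    [0, 0, 0, 0, 0, -9, 1],
    [0, 0, 0, 0, 0, -12, 1],
    [0, 0, 0, 0, 0, -15, 1],
    [0, 0, 0, 0, 0, -18.5, 1],
    [0, 0, 0, 0, 0, -18.5, 1]
  ]
}}

```text
time_s: 6.68
tcp_pos: [0.4963, -0.304, 0.2296]
ee_rot: [[-0.948, 0.319, 0.013], [0.319, 0.948, -0.006], [-0.014, -0.002, -1.0]]
wrist_force: [1.6, -1.8, -0.8]
gripper_width: 0.174
gripper_force: 30.0
```

```bash
python3 -c "
from h import *
plan([.566,.0215,.22],5)"
```

```text
t 6.6833 tcp [ 0.4963 -0.304   0.2296] rv [-0.005  0.014 -0.412] shift cm [ 3.8  33.07  0.84] F [ 1.6 -1.8 -0.8] w 0.174
```

Call:
{"name": "arm_command", "arguments": {
  "deltas": [
    [0, 0, -0.03, 0.15, 1.5, 0, 1],
    [0, 0, -0.08, 0.5, 4.5, 0, 1],
    [0, 0, -0.13, 0.9, 8, 0, 1],
    [0, 0, -0.18, 1.2, 11.5, 0, 1],
    [0, 0, -0.23, 1.6, 15, 0, 1],
    [0, 0, -0.28, 1.9, 18.5, 0, 1],
    [0, 0, -0.33, 2.3, 22, 0, 1],
    [0, 0, -0.37, 2.7, 25.5, 0, 1]
  ]
}}

```text
time_s: 7.35
tcp_pos: [0.5485, -0.0501, 0.221]
ee_rot: [[-0.999, -0.046, -0.001], [-0.046, 0.999, 0.001], [0.001, 0.001, -1.0]]
wrist_force: [0.7, -0.1, -2.8]
gripper_width: 0.183
gripper_force: 30.0
```

```bash
python3 -c "
from h import *
plan([.566,.0215,.22],5)"
```

```text
t 7.35 tcp [ 0.5485 -0.0501  0.221 ] rv [ 0.001 -0.001 -0.041] shift cm [-2.08  7.07  0.11] F [ 0.7 -0.1 -2.8] w 0.183
```

Call:
{"name": "arm_command", "arguments": {
  "deltas": [
    [0, 0, -0.02, -0.8, 3, 0, 1],
    [0, 0, -0.04, -1.6, 5.5, 0, 1],
    [0, 0, -0.04, -2, 7, 0, 1],
    [0, 0, -0.04, -2, 7, 0, 1],
    [0, 0, -0.04, -2, 7, 0, 1],
    [0, 0, -0.04, -2, 7, 0, 1],
    [0, 0, -0.04, -2, 7, 0, 1]
  ]
}}

```text
time_s: 7.93
tcp_pos: [0.5656, 0.0177, 0.2212]
ee_rot: [[-0.997, -0.082, -0.001], [-0.082, 0.997, -0.0], [0.001, -0.0, -1.0]]
wrist_force: [-0.0, -1.2, -2.7]
gripper_width: 0.184
gripper_force: 30.0
```

```bash
python3 -c "
from h import *
plan([.566,.0215,.17],5)
c=capture('scene');t=capture('top'); cv2.imwrite('pics/d.png',np.hstack([cv2.resize(x,None,fx=5,fy=5,interpolation=cv2.INTER_CUBIC) for x in(c['pixels'][150:265,275:355],t['pixels'][110:225,265:345])]))
s=sense();p=s['tcp_pos'];y=np.arctan2(*-s['ee_rot'][[1,0],0]);u=np.array([np.cos(y),np.sin(y),0]);v=np.array([-u[1],u[0],0])
b=np.array([p[0]+.001,p[1],p[2]-.0104])
P=[b+sx*.078*u+sy*.0585*v for sx,sy in((1,-1),(1,1),(-1,1),(-1,-1))]
print('plate underside corners pred, scene crop',((proj(c,P)-[275,150]+.5)*5).round(0).tolist(),'top',((proj(t,P)-[265,110]+.5)*5+[400,0]).round(0).tolist())
"
```

```text
t 7.9333 tcp [0.5656 0.0177 0.2212] rv [-0.    -0.001 -0.005] shift cm [-0.08  0.38  5.12] F [-0.  -1.2 -2.7] w 0.184
plate underside corners pred, scene crop [[100.0, 294.0], [322.0, 281.0], [290.0, 124.0], [92.0, 134.0]] top [[679.0, 106.0], [486.0, 134.0], [522.0, 387.0], [720.0, 357.0]]
```

View pics/d.png

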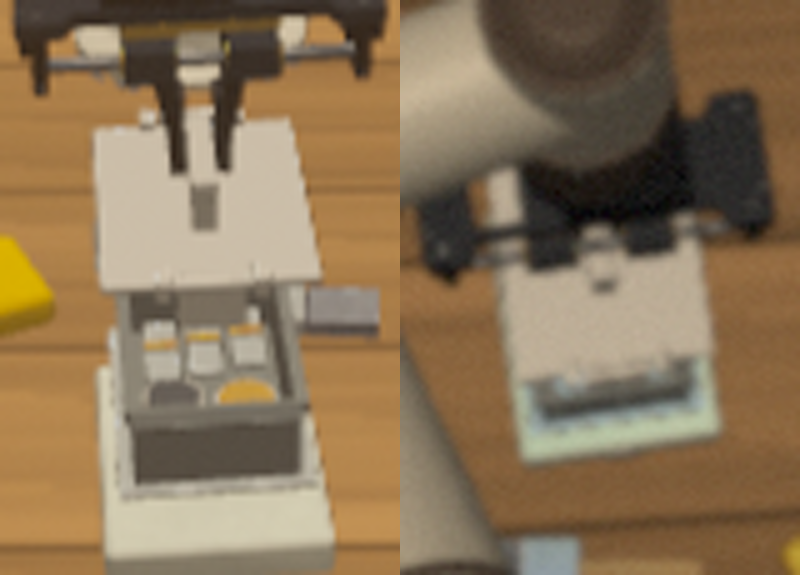

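The plate corners appear at (103,290) and (320,277) in the scene crop, within 1 px of the prediction, so the grasp offset is known and the cover is level and in line over the box. I lower it to just above the rim.

Call:
{"name": "arm_command", "arguments": {
  "deltas": [
    [0, 0, 0, -0.05, 0.3, 1, 1],
    [0, 0, -0.005, -0.05, 0.3, 2, 1],
    [0, 0, -0.005, -0.05, 0.3, 3.5, 1],
    [0, 0, -0.005, -0.05, 0.3, 4.5, 1],
    [0, 0, -0.005, -0.05, 0.3, 4.5, 1],
    [0, 0, -0.005, -0.05, 0.3, 4.5, 1],
    [0, 0, -0.005, -0.05, 0.3, 4.5, 1],
    [0, 0, -0.005, -0.05, 0.3, 4.5, 1]
  ]
}}

```text
time_s: 8.7
tcp_pos: [0.5668, 0.0218, 0.177]
ee_rot: [[-0.996, -0.089, 0.002], [-0.089, 0.996, 0.0], [-0.002, 0.0, -1.0]]
wrist_force: [-0.3, 0.8, -2.1]
gripper_width: 0.182
gripper_force: 30.0
```

```bash
python3 -c "
from h import *
plan([.566,.0215,.150],5)
c=capture('scene');cv2.imwrite('pics/e.png',cv2.resize(c['pixels'][165:255,280:360],None,fx=6.5,fy=6.5,interpolation=cv2.INTER_CUBIC))
plan([.566,.0215,.150],5)"
```

```text
t 8.7 tcp [0.5668 0.0218 0.177 ] rv [0.    0.002 0.002] shift cm [ 0.09 -0.03  2.7 ] F [-0.3  0.8 -2.1] w 0.182
t 8.75 tcp [0.5668 0.0218 0.177 ] rv [0.    0.002 0.002] shift cm [ 0.09 -0.02  2.7 ] F [-0.1 -0.3 -2.5] w 0.178
```

View pics/e.png

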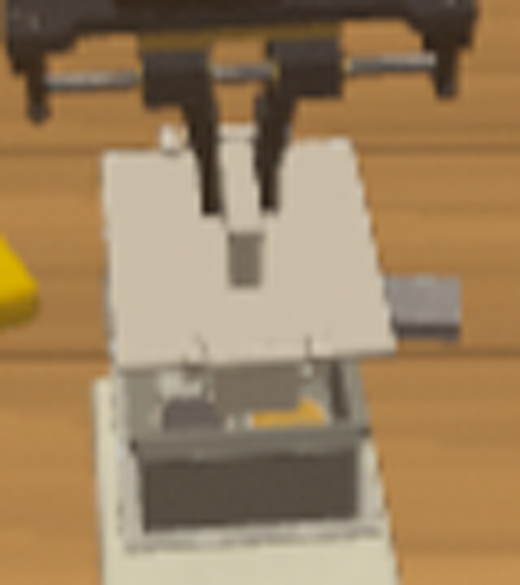

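The plate's front corners at (117,365) and (397,352) have their middle at u=257. The box's front rim at (128,445)-(370,430) has its middle at u=249, so the cover is about 2-3 mm too far in +y. I correct by 2 mm and lower until the hooks rest.

Call:
{"name": "arm_command", "arguments": {
  "deltas": [
    [0, 0, 0, 0.05, -0.2, 0.5, 1],
    [0, 0, 0, 0.05, -0.2, 1, 1],
    [0, 0, 0, 0.05, -0.2, 1.5, 1],
    [0, 0, 0, 0.05, -0.2, 2, 1],
    [0, 0, 0, 0.05, -0.2, 2.5, 1],
    [0, 0, 0, 0.05, -0.2, 2.5, 1],
    [0, 0, 0, 0.05, -0.2, 2.5, 1]
  ]
}}

```text
time_s: 9.33
tcp_pos: [0.5657, 0.0196, 0.1507]
ee_rot: [[-0.996, -0.089, -0.001], [-0.089, 0.996, -0.0], [0.001, -0.0, -1.0]]
wrist_force: [-0.2, -0.3, -2.7]
gripper_width: 0.174
gripper_force: 30.0
```

Call:
{"name": "arm_command", "arguments": {
  "deltas": [
    [0, 0, 0, 0, 0, 0.3, 1],
    [0, 0, 0, 0, 0, 0.6, 1],
    [0, 0, 0, 0, 0, 0.9, 1],
    [0, 0, 0, 0, 0, 0.9, 1],
    [0, 0, 0, 0, 0, 0.9, 1]
  ]
}}

```text
time_s: 9.75
tcp_pos: [0.5659, 0.0195, 0.143]
ee_rot: [[-0.996, -0.089, 0.0], [-0.089, 0.996, -0.0], [-0.0, -0.0, -1.0]]
wrist_force: [-2.2, -0.0, 4.5]
gripper_width: 0.18
gripper_force: 30.0
```

Call:
{"name": "arm_command", "arguments": {
  "deltas": [
    [0, 0, 0, 0.1, 0, 0.1, 1],
    [0, 0, 0, 0.1, 0, 0.2, 1],
    [0, 0, 0, 0.1, 0, 0.3, 1],
    [0, 0, 0, 0.1, 0, 0.4, 1],
    [0, 0, 0, 0.1, 0, 0.4, 1]
  ]
}}

```text
time_s: 10.17
tcp_pos: [0.5661, 0.0196, 0.1397]
ee_rot: [[-0.996, -0.089, 0.003], [-0.089, 0.996, -0.0], [-0.003, -0.0, -1.0]]
wrist_force: [-2.1, -0.1, 7.0]
gripper_width: 0.179
gripper_force: 30.0
```

Call:
{"name": "arm_command", "arguments": {
  "deltas": [
    [0, 0, 0, 0, 0, 0.1, 1],
    [0, 0, 0, 0, 0, 0.2, 1],
    [0, 0, 0, 0, 0, 0.2, 1],
    [0, 0, 0, 0, 0, 0.2, 1]
  ]
}}

```text
time_s: 10.5
tcp_pos: [0.5665, 0.0196, 0.1383]
ee_rot: [[-0.996, -0.09, 0.004], [-0.09, 0.996, 0.0], [-0.004, -0.0, -1.0]]
wrist_force: [-1.7, 0.1, 9.3]
gripper_width: 0.18
gripper_force: 30.0
```

Call:
{"name": "arm_command", "arguments": {
  "deltas": [
    [0, 0, 0, 0, 0, 0.1, 1],
    [0, 0, 0, 0, 0, 0.2, 1],
    [0, 0, 0, 0, 0, 0.3, 1],
    [0, 0, 0, 0, 0, 0.3, 1]
  ]
}}

```text
time_s: 10.83
tcp_pos: [0.5672, 0.0197, 0.1359]
ee_rot: [[-0.996, -0.09, 0.006], [-0.09, 0.996, 0.0], [-0.006, -0.0, -1.0]]
wrist_force: [-1.0, 0.1, 10.8]
gripper_width: 0.181
gripper_force: 30.0
```

```bash
python3 -c "
from h import *
s=sense();print(s['wrist_force'],s['moment'],s['tcp_pos'],s['ee_rot'][:,2])"
```

```text
[-0.98137491  0.06462427 10.8448867 ] [-0.11075732  0.70481753 -0.05859492] [0.56724365 0.0196869  0.13591169] [ 6.16756224e-03  1.02138607e-04 -9.99980975e-01]
```

The load sits at the -x end and the tool leans 0.006 rad. I level it, pull back about 1 mm in x, and go on.

Call:
{"name": "arm_command", "arguments": {
  "deltas": [
    [0, 0.005, 0, 0.1, 0, 0, 1],
    [0, 0.009, 0, 0.15, 0, 0.1, 1],
    [0, 0.009, 0, 0.15, 0, 0.2, 1],
    [0, 0.009, 0, 0.15, 0, 0.2, 1]
  ]
}}

```text
time_s: 11.17
tcp_pos: [0.5668, 0.0197, 0.1346]
ee_rot: [[-0.996, -0.09, -0.0], [-0.09, 0.996, -0.0], [0.0, -0.0, -1.0]]
wrist_force: [-0.1, -0.5, 12.3]
gripper_width: 0.179
gripper_force: 30.0
```

```bash
python3 -c "
from h import *
s=sense();print(s['wrist_force'],s['moment'],s['tcp_pos'],s['ee_rot'][:,2])"
```

```text
[-0.05954219 -0.46903196 12.33349213] [-0.0775172   0.36618895 -0.03562786] [0.56680636 0.01967278 0.13463382] [-1.69898979e-04 -4.25943153e-04 -9.99999895e-01]
```

Call:
{"name": "arm_command", "arguments": {
  "deltas": [
    [0, 0.005, 0, 0.05, 0, 0.1, 1],
    [0, 0.007, 0, 0.05, 0, 0.2, 1],
    [0, 0.007, 0, 0.05, 0, 0.3, 1],
    [0, 0.007, 0, 0.05, 0, 0.3, 1]
  ]
}}

```text
time_s: 11.5
tcp_pos: [0.567, 0.0197, 0.1323]
ee_rot: [[-0.996, -0.09, -0.005], [-0.09, 0.996, -0.001], [0.005, -0.001, -1.0]]
wrist_force: [0.0, -0.0, 13.0]
gripper_width: 0.176
gripper_force: 30.0
```

```bash
python3 -c "
from h import *
s=sense();print(s['wrist_force'],s['moment'],s['tcp_pos'],s['ee_rot'][:,2])"
```

```text
[ 0.0372234  -0.04150306 13.02830658] [-0.0947382   0.33090333 -0.03255683] [0.5670063  0.01970158 0.13229738] [-5.41754679e-03 -9.98240870e-04 -9.99984827e-01]
```

Call:
{"name": "arm_command", "arguments": {
  "deltas": [
    [0, 0, 0, 0, 0, 0.1, 1],
    [0, 0, 0, 0, 0, 0.2, 1],
    [0, 0, 0, 0, 0, 0.3, 1],
    [0, 0, 0, 0, 0, 0.3, 1]
  ]
}}

```text
time_s: 11.83
tcp_pos: [0.5674, 0.0198, 0.13]
ee_rot: [[-0.996, -0.091, -0.004], [-0.091, 0.996, -0.001], [0.004, -0.001, -1.0]]
wrist_force: [0.2, -0.2, 15.0]
gripper_width: 0.185
gripper_force: 30.0
```

Call:
{"name": "arm_command", "arguments": {
  "deltas": [
    [0, 0, 0, 0, 0, 0.1, 1],
    [0, 0, 0, 0, 0, 0.2, 1],
    [0, 0, 0, 0, 0, 0.2, 1],
    [0, 0, 0, 0, 0, 0.2, 1]
  ]
}}

```text
time_s: 12.17
tcp_pos: [0.5678, 0.0198, 0.1285]
ee_rot: [[-0.996, -0.091, -0.003], [-0.091, 0.996, -0.001], [0.003, -0.001, -1.0]]
wrist_force: [-2.0, 1.0, 16.0]
gripper_width: 0.18
gripper_force: 30.0
```

```bash
python3 -c "
from h import *
s=sense();print(s['wrist_force'],s['moment'],s['tcp_pos'],s['ee_rot'][:,2])
c=capture('scene');print(c['pixels'].max(2)[214:244:1,312:330:3])"
```

```text
[-1.96777255  1.02712895 16.01062816] [-0.07366131  0.46025178  0.00342447] [0.56783741 0.0198081  0.12853349] [-3.05071202e-03 -9.22406138e-04 -9.99994921e-01]
[[202 194 193 203 202 202]
 [202 163 161 203 202 203]
 [202 118 122 202 203 202]
 [202 119 118 202 203 202]
 [203 121 117 203 202 202]
 [202 122 119 202 203 202]
 [202 122 119 202 202 202]
 [203 122 119 203 203 203]
 [203 125 131 202 203 202]
 [203 173 177 202 203 202]
 [202 203 202 203 202 203]
 [202 203 202 202 202 203]
 [203 203 202 203 202 203]
 [203 203 202 203 203 203]
 [203 203 203 203 203 202]
 [202 203 203 203 202 203]
 [203 202 203 203 203 202]
 [203 202 202 203 202 204]
 [202 202 202 200 201 207]
 [202 205 205 205 206 210]
 [202 200 200 199 196 184]
 [185 171 163 155 147 108]
 [138 127 120 119 115 117]
 [115 118 117 120 120 117]
 [114 119 120 119 118 107]
 [109 119 119 119 118  87]
 [104 119 120 119 118  86]
 [105 120 121 120 118  85]
 [102 116 115 113 107  86]
 [ 94 102 100  96  90  85]]
```

```bash
cat > g.py <<'E'
from h import *
S=cv2.imread('pics/scene0.png').max(2).astype(float); c=capture('scene'); N=c['pixels'].max(2).astype(float)
def edge(I,u):  # tub wall (dark) -> pan (white)
    col=I[236:262,u]; k=np.argmax(np.diff(col)[:])
    j=np.where((col[:-1]<140)&(col[1:]>=140))[0]; j=j[-1] if len(j) else 0
    return 236+j+(140-col[j])/(col[j+1]-col[j])
us=[308,312,316,320,324]
a=np.array([edge(S,u) for u in us]);b=np.array([edge(N,u) for u in us])
P=proj(c,[[.645,.02,.066],[.645,.02,.056]]); k=(P[1,1]-P[0,1])/10
s=sense(); print('sink mm',((b-a)/k).round(1),'F',s['wrist_force'].round(1),'M',s['moment'].round(2),'tcp',s['tcp_pos'].round(4),'z',s['ee_rot'][:,2].round(4))
E
python3 g.py
```

```text
sink mm [14.1 15.2 14.6 14.2 14.2] F [-0.7 -0.8 15.7] M [-0.06  0.4  -0.07] tcp [0.5679 0.0198 0.1286] z [-2.9e-03 -9.0e-04 -1.0e+00]
```

```bash
cat >> g.py <<'E'
p=s['tcp_pos'];y=np.radians(5.1);u=np.array([np.cos(y),np.sin(y),0])
for g in(p[2]-.0104,):
    b=np.array([p[0]+.001,p[1],g])+.078*u
    print('plate front lower/upper edge pred',proj(c,[b,b+[0,0,.006]]).round(1).tolist())
print('col',int(proj(c,b)[0,0]),N[228:246,int(proj(c,b)[0,0])])
E
python3 g.py; python3 -c "
from h import *
c=capture('scene');cv2.imwrite('pics/f.png',cv2.resize(c['pixels'][185:260,285:350],None,fx=8,fy=8,interpolation=cv2.INTER_CUBIC))"
```

```text
sink mm [14.2 15.1 14.6 14.2 14.3] F [-0.6 -0.1 16.5] M [-0.08  0.42 -0.02] tcp [0.5679 0.0198 0.1286] z [-2.9e-03 -9.0e-04 -1.0e+00]
plate front lower/upper edge pred [[318.2, 234.2], [318.2, 232.6]]
col 318 [203. 203. 203. 202. 196. 199. 199. 162. 119. 117. 120. 120. 121. 120.
 115.  99.  85.  86.]
```

View pics/f.png

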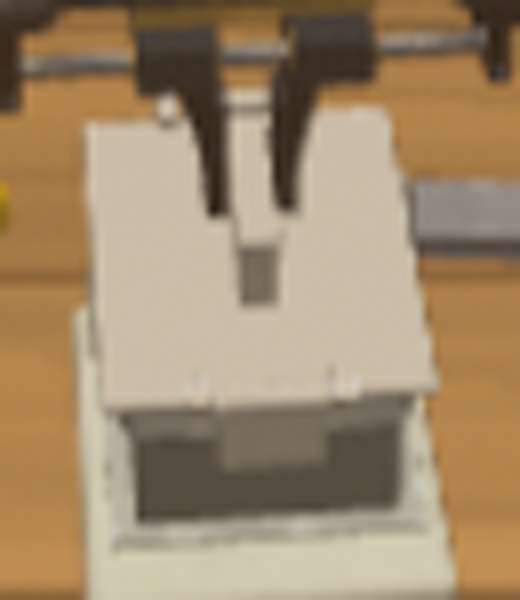

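The cover is squarely aligned: plate middle at u=270, box middle at u=268, and the front clip hangs outside the bead at (272,440). The sink is about 14 mm, so I continue in small steps.

Call:
{"name": "arm_command", "arguments": {
  "deltas": [
    [0, 0, 0, 0.1, 0, 0.1, 1],
    [0, 0, 0, 0.1, 0, 0.15, 1],
    [0, 0, 0, 0.1, 0, 0.2, 1],
    [0, 0, 0, 0.1, 0, 0.2, 1]
  ]
}}

```text
time_s: 12.7
tcp_pos: [0.5674, 0.0198, 0.127]
ee_rot: [[-0.996, -0.091, -0.002], [-0.091, 0.996, -0.001], [0.002, -0.001, -1.0]]
wrist_force: [0.2, -0.9, 18.4]
gripper_width: 0.178
gripper_force: 30.0
```

Call:
{"name": "arm_command", "arguments": {
  "deltas": [
    [0, 0, 0, 0, 0, 0.1, 1],
    [0, 0, 0, 0, 0, 0.15, 1],
    [0, 0, 0, 0, 0, 0.2, 1],
    [0, 0, 0, 0, 0, 0.2, 1]
  ]
}}

```text
time_s: 13.03
tcp_pos: [0.5677, 0.0198, 0.1255]
ee_rot: [[-0.996, -0.091, -0.001], [-0.091, 0.996, -0.001], [0.001, -0.001, -1.0]]
wrist_force: [-0.1, 0.3, 20.2]
gripper_width: 0.177
gripper_force: 30.0
```

```bash
python3 g.py
```

```text
sink mm [17.6 18.2 17.3 16.8 17.6] F [-0.7 -0.2 20.4] M [-0.1   0.44  0.01] tcp [0.5677 0.0198 0.1255] z [-8.e-04 -8.e-04 -1.e+00]
plate front lower/upper edge pred [[318.2, 235.0], [318.2, 233.4]]
col 318 [203. 203. 203. 203. 203. 198. 202. 199. 154. 118. 119. 119. 119. 120.
 119. 113.  95.  87.]
```

```bash
python3 -c "
from h import *
c=capture('scene'); N=c['pixels'].max(2)
y=np.radians(5);u=np.array([np.cos(y),np.sin(y),0]);v=np.array([-u[1],u[0],0]);b=np.array([.567,.0195,.1035])
for side in(-.035,.032):
    B=b+side*v; q=proj(c,[B+.076*u-[0,0,.009]]+[B+.078*u+[0,0,g] for g in(.002,.004,.006,.008,.010,.012)]).round(2)
    print('bead low',q[0],'plate v for gap2..12',q[1:,1]); k=int(round(q[0,0]))
    for w in(k-1,k,k+1): print(w,N[230:246,w])
B=b; print('clip bottom for gap 2..12',[proj(c,B+.086*u+[0,0,g-.021])[0].round(1).tolist() for g in(.002,.004,.006,.008,.01,.012)],N[236:252,317:323].T)
"
```

```text
bead low [305.66 240.48] plate v for gap2..12 [238.01 237.47 236.93 236.39 235.85 235.3 ]
305 [203 202 202 202 202 197 167 118 115 116 106  86  86  85  87  85]
306 [203 203 202 203 202 195 164 117 115 120 112  85  85  87  86  86]
307 [202 202 203 204 202 194 166 117 115 119 110  86  86  86  86  85]
bead low [329.43 238.96] plate v for gap2..12 [236.48 235.94 235.4  234.86 234.32 233.77]
328 [203 202 203 204 195 161 119 118 111  94  84  85  87  86  86  85]
329 [202 201 203 209 196 157 117 118 110  93  86  86  85  87  85  86]
330 [202 202 202 202 180 123 112 115 107  90  85  85  87  86  85  86]
clip bottom for gap 2..12 [[318.4, 244.7], [318.4, 244.2], [318.4, 243.7], [318.4, 243.1], [318.4, 242.6], [318.4, 242.1]] [[155 118 119 120 119 119 120 113  95  86  86  85  85  87 134 177]
 [154 119 119 120 119 119 120 112  95  86  86  86  85  85 147 188]
 [151 117 120 119 121 120 119 112  95  85  86  85  85  86 148 187]
 [147 115 119 119 119 120 119 109  91  85  86  86  87  86 149 186]
 [145 116 120 120 119 119 119 110  91  86  86  85  86  91 149 179]
 [145 118 119 119 120 120 120 109  89  87  88  86  85  98 155 178]]
```

By relative measurement the gap is about 7 mm and stuck, with the cover sitting about 2.5 mm too far in +x because the arm gives under load. I ease off, shift -x and press again.

Call:
{"name": "arm_command", "arguments": {
  "deltas": [
    [0, 0, 0, 0, 0, -0.5, 1],
    [0, 0, 0, 0, 0, -1.2, 1],
    [0, 0, 0, 0.1, 0, -1.9, 1],
    [0, 0, 0, 0.2, 0, -1.9, 1],
    [0, 0, 0, 0.25, 0, -1.9, 1],
    [0, 0, 0, 0.25, 0, -1.9, 1]
  ]
}}

```text
time_s: 13.63
tcp_pos: [0.5621, 0.0196, 0.1395]
ee_rot: [[-0.996, -0.089, -0.009], [-0.089, 0.996, -0.0], [0.009, 0.001, -1.0]]
wrist_force: [3.4, 0.1, 5.2]
gripper_width: 0.184
gripper_force: 30.0
```

```bash
python3 g.py
```

```text
sink mm [2.  2.6 1.8 1.3 2. ] F [4.1 0.3 4.7] M [-0.   -1.53  0.  ] tcp [0.5617 0.0195 0.1391] z [-1.070e-02 -5.000e-04 -9.999e-01]
plate front lower/upper edge pred [[318.1, 229.9], [318.1, 228.2]]
col 318 [205. 200. 162. 127. 133. 138. 137. 138. 138. 138. 137. 118.  85.  86.
  86.  86.  86.  86.]
```

Call:
{"name": "arm_command", "arguments": {
  "deltas": [
    [0, -0.005, 0, -0.15, 0, 0, 1],
    [0, -0.01, 0, -0.33, 0, 0, 1],
    [0, -0.01, 0, -0.33, 0, 0, 1],
    [0, -0.01, 0, -0.33, 0, 0, 1],
    [0, -0.01, 0, -0.33, 0, 0, 1]
  ]
}}

```text
time_s: 14.1
tcp_pos: [0.5629, 0.0195, 0.1381]
ee_rot: [[-0.996, -0.089, -0.006], [-0.089, 0.996, -0.001], [0.006, 0.0, -1.0]]
wrist_force: [2.7, 0.2, 6.4]
gripper_width: 0.178
gripper_force: 30.0
```

```bash
python3 g.py
```

```text
sink mm [2.4 3.5 2.9 2.5 2.6] F [2.3 0.6 5. ] M [ 0.15 -0.78 -0.08] tcp [0.5629 0.0196 0.1381] z [-6.2e-03 -5.0e-04 -1.0e+00]
plate front lower/upper edge pred [[318.1, 230.4], [318.1, 228.8]]
col 318 [201. 205. 193. 145. 127. 135. 135. 135. 135. 135. 136. 122.  92.  86.
  85.  87.  85.  87.]
```

```bash
cat >> g.py <<'E'
def cross(col,th,i0):
    for i in range(i0,len(col)-1):
        if col[i]>=th>col[i+1]: return i+(col[i]-th)/(col[i]-col[i+1])
gg=[]
for rng in((303,308),(327,331)):
    D=[]
    for w in range(*rng):
        col=N[220:252,w]; a=cross(col,155,0); b2=cross(col,100,int(a)+1) if a else None
        if b2: D.append(b2-a)
    gg.append(round(float(2+(np.median(D)-2.47)/.271),1) if D else None)
print('gap mm left,right',gg)
E
python3 g.py|tail -1
```

```text
gap mm left,right [10.7, 12.3]
```

Call:
{"name": "arm_command", "arguments": {
  "deltas": [
    [0, -0.006, 0, -0.1, 0, 0.1, 1],
    [0, -0.006, 0, -0.2, 0, 0.2, 1],
    [0, -0.006, 0, -0.2, 0, 0.3, 1],
    [0, -0.006, 0, -0.2, 0, 0.3, 1]
  ]
}}

```text
time_s: 14.53
tcp_pos: [0.5642, 0.0196, 0.1352]
ee_rot: [[-0.996, -0.089, -0.002], [-0.089, 0.996, -0.0], [0.002, -0.0, -1.0]]
wrist_force: [0.1, 0.8, 8.4]
gripper_width: 0.179
gripper_force: 30.0
```

```bash
python3 g.py
```

```text
sink mm [5.8 6.5 5.6 5.1 6. ] F [0.5 1.6 7.5] M [ 0.3  -0.18 -0.1 ] tcp [0.5643 0.0196 0.1353] z [-1.4e-03 -3.0e-04 -1.0e+00]
plate front lower/upper edge pred [[318.1, 231.5], [318.1, 229.8]]
col 318 [202. 200. 206. 199. 152. 126. 131. 130. 130. 131. 131. 130. 116.  89.
  86.  87.  87.  86.]
gap mm left,right [11.3, 9.6]
```

Call:
{"name": "arm_command", "arguments": {
  "deltas": [
    [0, 0.001, 0, 0.05, 0, 0.1, 1],
    [0, 0.002, 0, 0.1, 0, 0.2, 1],
    [0, 0.002, 0, 0.1, 0, 0.3, 1],
    [0, 0.003, 0, 0.1, 0, 0.4, 1],
    [0, 0.003, 0, 0.1, 0, 0.4, 1]
  ]
}}

```text
time_s: 15.0
tcp_pos: [0.5641, 0.0196, 0.1322]
ee_rot: [[-0.996, -0.089, -0.002], [-0.089, 0.996, -0.001], [0.002, -0.0, -1.0]]
wrist_force: [-0.2, 1.7, 11.0]
gripper_width: 0.185
gripper_force: 30.0
```

```bash
python3 g.py
```

```text
sink mm [9.  9.1 8.2 8.6 9. ] F [ 0.2  1.8 10.5] M [ 0.29 -0.21 -0.03] tcp [0.5641 0.0196 0.1323] z [-2.2e-03 -6.0e-04 -1.0e+00]
plate front lower/upper edge pred [[318.1, 232.3], [318.1, 230.7]]
col 318 [202. 202. 204. 205. 187. 142. 125. 131. 131. 130. 130. 130. 129. 113.
  85.  85.  87.  85.]
gap mm left,right [10.7, 9.7]
```

Call:
{"name": "arm_command", "arguments": {
  "deltas": [
    [0, 0.001, 0, 0.05, 0.1, 0.1, 1],
    [0, 0.002, 0, 0.1, 0.15, 0.2, 1],
    [0, 0.002, 0, 0.1, 0.15, 0.3, 1],
    [0, 0.003, 0, 0.1, 0.15, 0.4, 1],
    [0, 0.003, 0, 0.1, 0.15, 0.4, 1]
  ]
}}

```text
time_s: 15.47
tcp_pos: [0.5637, 0.02, 0.1292]
ee_rot: [[-0.996, -0.09, -0.004], [-0.09, 0.996, -0.002], [0.004, -0.002, -1.0]]
wrist_force: [0.9, -2.3, 14.1]
gripper_width: 0.182
gripper_force: 30.0
```

```bash
python3 g.py
```

```text
sink mm [11.2 11.7 10.8 11.3 10.3] F [ 0.8 -1.9 13.2] M [-0.73 -0.42 -0.03] tcp [0.5638 0.0201 0.1293] z [-0.0035 -0.0023 -1.    ]
plate front lower/upper edge pred [[318.3, 233.0], [318.3, 231.4]]
col 318 [203. 203. 202. 204. 198. 168. 129. 129. 132. 133. 133. 133. 133. 123.
 100.  86.  87.  86.]
gap mm left,right [10.5, 11.2]
```

Call:
{"name": "arm_command", "arguments": {
  "deltas": [
    [0, -0.002, 0, 0, -0.08, 0.1, 1],
    [0, -0.002, 0, 0, -0.08, 0.2, 1],
    [0, -0.002, 0, 0, -0.08, 0.3, 1],
    [0, -0.002, 0, 0.0, -0.08, 0.3, 1]
  ]
}}

```text
time_s: 15.85
tcp_pos: [0.5641, 0.0199, 0.1267]
ee_rot: [[-0.996, -0.09, -0.0], [-0.09, 0.996, -0.001], [0.0, -0.001, -1.0]]
wrist_force: [-0.1, -0.5, 16.4]
gripper_width: 0.181
gripper_force: 30.0
```

```bash
python3 g.py
```

```text
sink mm [12.9 14.  12.1 12.4 12.9] F [-0.3 -0.6 16.4] M [-0.08 -0.22 -0.08] tcp [0.5642 0.0199 0.1268] z [-3.0e-04 -1.1e-03 -1.0e+00]
plate front lower/upper edge pred [[318.3, 233.8], [318.2, 232.2]]
col 318 [202. 202. 202. 201. 205. 200. 158. 124. 131. 131. 131. 130. 131. 131.
 117.  91.  88.  86.]
gap mm left,right [11.0, 7.7]
```

Call:
{"name": "arm_command", "arguments": {
  "deltas": [
    [0, 0.001, 0, 0.03, 0, 0.1, 1],
    [0, 0.002, 0, 0.06, 0, 0.2, 1],
    [0, 0.002, 0, 0.06, 0, 0.25, 1],
    [0, 0.002, 0, 0.06, 0, 0.25, 1]
  ]
}}

```text
time_s: 16.23
tcp_pos: [0.5621, 0.0198, 0.123]
ee_rot: [[-0.996, -0.089, -0.006], [-0.089, 0.996, -0.001], [0.006, -0.001, -1.0]]
wrist_force: [0.8, -1.4, 11.9]
gripper_width: 0.181
gripper_force: 30.0
```

```bash
python3 g.py
```

```text
sink mm [ 9.8 10.4  9.5  9.   9.7] F [-0.6 -0.6 12.9] M [-0.04 -0.02  0.01] tcp [0.5621 0.0198 0.123 ] z [-0.0058 -0.0014 -1.    ]
plate front lower/upper edge pred [[318.2, 234.4], [318.2, 232.7]]
col 318 [202. 202. 201. 202. 202. 198. 175. 133. 117. 119. 118. 119. 120. 120.
 105.  86.  85.  86.]
gap mm left,right [6.2, 4.0]
```

The force dropped from about 17 to 12 N and the gap to about 1 mm, so the clips have snapped at one or both ends. I level it and press a little more.

Call:
{"name": "arm_command", "arguments": {
  "deltas": [
    [0, -0.003, 0, 0, 0, 0.1, 1],
    [0, -0.005, 0, 0, 0, 0.2, 1],
    [0, -0.005, 0, 0, 0, 0.3, 1],
    [0, -0.005, 0, 0, 0, 0.3, 1]
  ]
}}

```text
time_s: 16.62
tcp_pos: [0.5622, 0.0198, 0.1204]
ee_rot: [[-0.996, -0.09, -0.0], [-0.09, 0.996, -0.001], [0.001, -0.001, -1.0]]
wrist_force: [-1.0, 0.2, 15.5]
gripper_width: 0.175
gripper_force: 30.0
```

```bash
python3 g.py
```

```text
sink mm [12.6 11.7 12.  11.6 12.5] F [-0.6  1.  14. ] M [ 0.04  0.25 -0.05] tcp [0.5623 0.0198 0.1205] z [-4.0e-04 -1.1e-03 -1.0e+00]
plate front lower/upper edge pred [[318.3, 235.1], [318.2, 233.4]]
col 318 [202. 202. 202. 202. 201. 205. 200. 162. 119. 116. 119. 119. 119. 119.
 113.  96.  85.  86.]
gap mm left,right [5.2, 3.1]
```

Call:
{"name": "arm_command", "arguments": {
  "deltas": [
    [0, 0, 0, 0.03, 0, 0.1, 1],
    [0, 0.001, 0, 0.06, 0, 0.2, 1],
    [0, 0.002, 0, 0.1, 0, 0.3, 1],
    [0, 0.003, 0, 0.1, 0, 0.4, 1],
    [0, 0.003, 0, 0.1, 0, 0.4, 1]
  ]
}}

```text
time_s: 17.08
tcp_pos: [0.5622, 0.0198, 0.1174]
ee_rot: [[-0.996, -0.09, -0.001], [-0.09, 0.996, -0.001], [0.001, -0.001, -1.0]]
wrist_force: [-0.9, 0.2, 18.1]
gripper_width: 0.183
gripper_force: 30.0
```

```bash
python3 g.py
```

```text
sink mm [15.1 15.5 14.7 15.1 14.2] F [-0.6 -0.8 17.4] M [ 0.02  0.23 -0.02] tcp [0.5622 0.0198 0.1175] z [-0.001  -0.0012 -1.    ]
plate front lower/upper edge pred [[318.3, 235.9], [318.2, 234.2]]
col 318 [202. 202. 201. 202. 202. 199. 205. 199. 155. 118. 119. 119. 119. 120.
 119. 110.  91.  86.]
gap mm left,right [4.0, 5.1]
```

Call:
{"name": "arm_command", "arguments": {
  "deltas": [
    [0, -0.003, 0, -0.1, 0, -0.4, 1],
    [0, -0.006, 0, -0.2, 0, -0.8, 1],
    [0, -0.01, 0, -0.3, 0, -1.2, 1],
    [0, -0.01, 0, -0.3, 0, -1.5, 1],
    [0, -0.01, 0, -0.3, 0, -1.5, 1],
    [0, -0.01, 0, -0.3, 0, -1.5, 1]
  ]
}}

```text
time_s: 17.63
tcp_pos: [0.5623, 0.0198, 0.1292]
ee_rot: [[-0.996, -0.089, 0.002], [-0.089, 0.996, -0.0], [-0.002, -0.001, -1.0]]
wrist_force: [0.3, -0.1, 6.1]
gripper_width: 0.181
gripper_force: 30.0
```

```bash
python3 g.py
```

```text
sink mm [3.4 3.8 3.6 3.5 3.5] F [-0.3  0.   6.8] M [-0.01  0.04  0.  ] tcp [0.5623 0.0198 0.1291] z [ 1.5e-03 -5.0e-04 -1.0e+00]
plate front lower/upper edge pred [[318.2, 232.8], [318.2, 231.1]]
col 318 [202. 202. 200. 205. 196. 146. 116. 119. 121. 119. 119. 120. 109.  90.
  85.  85.  87.  86.]
gap mm left,right [4.0, 6.5]
```

Call:
{"name": "arm_command", "arguments": {
  "deltas": [
    [0, -0.001, 0, -0.05, 0, -0.2, 1],
    [0, -0.003, 0, -0.1, 0, -0.4, 1],
    [0, -0.005, 0, -0.15, 0, -0.6, 1],
    [0, -0.005, 0, -0.15, 0, -0.6, 1]
  ]
}}

```text
time_s: 18.02
tcp_pos: [0.5633, 0.0201, 0.1334]
ee_rot: [[-0.996, -0.088, 0.005], [-0.088, 0.996, 0.001], [-0.005, 0.0, -1.0]]
wrist_force: [-0.5, -0.1, -5.1]
gripper_width: 0.182
gripper_force: 30.0
```

```bash
python3 g.py
```

```text
sink mm [-0.1  0.  -0.1 -0.1 -0.1] F [-1.2 -0.3 -5.3] M [-0.09  0.39 -0.  ] tcp [0.5633 0.0201 0.1334] z [ 5.1e-03  6.0e-04 -1.0e+00]
plate front lower/upper edge pred [[318.3, 231.8], [318.3, 230.2]]
col 318 [202. 200. 205. 196. 149. 117. 119. 120. 120. 120. 119. 109.  91.  86.
  85.  84.  86. 114.]
gap mm left,right [3.7, 6.3]
```

Pulling gently, the clips hold the cover down: about -3 N beyond its weight, with the pan fully up. I settle it to near zero load, release, and check.

Call:
{"name": "arm_command", "arguments": {
  "deltas": [
    [0, 0.005, 0, 0.1, 0, 0.3, 1],
    [0, 0.005, 0, 0.1, 0, 0.3, 1],
    [0, 0.005, 0, 0.1, 0, 0.3, 1]
  ]
}}

```text
time_s: 18.32
tcp_pos: [0.5646, 0.0202, 0.1328]
ee_rot: [[-0.996, -0.089, 0.006], [-0.089, 0.996, 0.0], [-0.006, -0.0, -1.0]]
wrist_force: [0.1, -0.7, -0.6]
gripper_width: 0.183
gripper_force: 30.0
```

Call:
{"name": "arm_command", "arguments": {
  "deltas": [
    [0, 0, 0, 0, 0, 0, 0.2],
    [0, 0, 0, 0, 0, 0, 0],
    [0, 0, 0, 0, 0, 0, 0],
    [0, 0, 0, 0, 0, 0, 0],
    [0, 0, 0, 0, 0, 0, 0],
    [0, 0, 0, 0, 0, 0, 0]
  ]
}}

```text
time_s: 18.82
tcp_pos: [0.5649, 0.0203, 0.1328]
ee_rot: [[-0.996, -0.089, 0.006], [-0.089, 0.996, 0.001], [-0.006, 0.0, -1.0]]
wrist_force: [0.8, 0.2, -0.5]
gripper_width: 0.479
gripper_force: 0.0
```

```bash
python3 g.py
```

```text
sink mm [-0.2 -0.  -0.1 -0.1 -0.1] F [-0.2 -0.6  0.5] M [-0.01  0.01 -0.01] tcp [0.5648 0.0203 0.1328] z [ 6.3e-03  6.0e-04 -1.0e+00]
plate front lower/upper edge pred [[318.4, 232.3], [318.4, 230.7]]
col 318 [202. 202. 205. 200. 170. 126. 117. 121. 119. 119. 120. 119. 107.  86.
  86.  87.  85. 114.]
gap mm left,right [2.4, 3.9]
```

Call:
{"name": "arm_command", "arguments": {
  "deltas": [
    [0, 0, 0, 0, 0, -2, 0],
    [0, 0, 0, 0, 0, -5, 0],
    [0, 0, 0, 0, 0, -9, 0],
    [0, 0, 0, 0, 0, -13, 0],
    [0, 0, 0, 8, 0, -15, 0],
    [0, 0, 0, 12, 0, -15, 0],
    [0, 0, 0, 15, 0, -15, 0],
    [0, 0, 0, 15, 0, -15, 0]
  ]
}}

```text
time_s: 19.53
tcp_pos: [0.4113, 0.0062, 0.2823]
ee_rot: [[-0.996, -0.088, 0.007], [-0.088, 0.996, 0.001], [-0.007, 0.001, -1.0]]
wrist_force: [-0.5, -0.6, 0.3]
gripper_width: 0.498
gripper_force: 0.0
```

```bash
python3 g.py; python3 - <<'E'
from h import *
c=capture('scene');N=c['pixels'].max(2).astype(int)
y=np.radians(5);u=np.array([np.cos(y),np.sin(y),0]);v=np.array([-u[1],u[0],0])
# plate outline in the scene: white mask on upper rows
h=cv2.cvtColor(c['pixels'],cv2.COLOR_BGR2HSV); m=cv2.inRange(h,(0,0,165),(180,70,255)); mm=m*0; mm[190:240,290:345]=m[190:240,290:345]
k=max(cv2.findContours(mm,0,1)[0],key=cv2.contourArea); print(cv2.boundingRect(k))
P=ray(c,k[:,0],.127)[:,:2]; print('upper face rect',cv2.minAreaRect((P*1000).astype(np.float32)))
B=np.array([.566,.0205,.121])
for g in(0,.004,.008): print(g,'back upper edge',proj(c,B-.078*u+[0,0,.006+g]).round(2),'front lower',proj(c,B+.078*u+[0,0,g]).round(2))
for w in(304,308,326): print(w,N[192:210,w],N[226:242,w])
E
```

```text
sink mm [-0.1  0.  -0.1 -0.1 -0.1] F [-4.9 -1.1 -1.5] M [-0.1   0.54 -0.  ] tcp [0.408  0.0055 0.2829] z [ 0.0061  0.0023 -1.    ]
plate front lower/upper edge pred [[312.8, 156.6], [312.7, 154.8]]
col 312 [202. 202. 201. 204. 192. 145. 119. 125. 116. 100. 101.  99.  93.  87.
  86.  87.  89.  88.]
gap mm left,right [2.7, 4.2]
(294, 195, 46, 45)
upper face rect ((572.9656982421875, 17.284893035888672), (198.51451110839844, 124.7516098022461), 4.655215263366699)
0 back upper edge [[314.05 198.18]] front lower [[318.42 232.76]]
0.004 back upper edge [[314.03 197.13]] front lower [[318.4  231.66]]
0.008 back upper edge [[314.01 196.07]] front lower [[318.39 230.56]]
304 [168 169 169 174 173 176 183 187 200 201 202 202 202 201 202 201 202 202] [202 202 202 201 202 202 187 143 115 107  88  88  88  88  88  87]
308 [168 169 170 164 177 181 149 175 202 202 202 201 202 202 201 202 202 202] [201 202 202 204 204 200 176 122 118 108  90  87  87  87  86  87]
326 [170 171 171 172 168 165 184 201 201 201 201 202 202 201 202 202 201 202] [202 199 199 203 202 183 138 122 112  84  87  87  87  87  86  85]
```

```bash
python3 -c "
from h import *
print(finish_job())"
```

```text
the job is handed in; nothing more can be done
None
```

I put the larger cover on the box, pressed it until it snapped, and released it with the pan fully back up. The push stayed near 20 N and the pan's sink near 18 mm, but I have no judged result: the final fit reads flat to about 1–2 mm by camera and force, and I had no pictures left to look at it.

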